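# Latch the loaded magnet jig

### The arm

A 6-joint arm with a two-finger parallel gripper is mounted at the origin on a cart in front of the work surface, level with it; the furniture and walls round the work are solid. World frame = base frame: x ahead of the robot, y to its left, z up, the work surface at z = 0. Lengths are in m, angles in rad, forces in N, time in s.
With the tool pointing down it reaches from about 0.25 to 0.775 m from the base axis. Payload 4 kg.
Tool frame: the origin (TCP) lies on the centre line of the jaws, within the pads' length; the fingertips stand 25 mm ahead of it and the grasp point (between the pads) lies 6 mm ahead of it; z points along the fingers, y is the line along which they close (so a half turn about z gives the same grasp; the last joint's range is limited). The gripper opens to 94 mm and grips with 3 to 60 N. Pads are 16 mm wide; open, the fingers measure 119 mm over their backs; the gripper's body (75 mm by 177 mm) begins 78 mm behind the grasp point.
Start: joints at [1.187, 0.087, 1.371, -0, 1.684, -0.103], TCP at [0.152, 0.528, 0.196] pointing down, gripper open.
Joint ranges: [-3.1, 3.1], [-0.76, 2.03], [0.27, 2.55], [-1.08, 4.22], [0.17, 2.65], [-2.57, 2.57]. Speed limits (rad/s): [2.79, 2.79, 3.14, 3.14, 3.14, 3.14].

### API

Orientations are given as [roll, pitch, yaw] about the fixed x, y, z axes, in that order (R = Rz(yaw) Ry(pitch) Rx(roll)).
In Python, from bench import robot, imaging gives the robot as it stands. The module is installed in compiled form; this text tells all that it offers.
- The arm moves only by the tool drive_tool, never from a script. Its argument "series" is a list of rows, each a list of 3 entries, a list of its own where there are three numbers: the finger opening in m, from 0 to 0.094, then the shift along the tool's x, y, z in m, then the turn, a rotation vector about the tool's x, y, z in rad. A call has 1 to 5 rows; each row is the pose to reach, as a shift and turn from the pose commanded when the call began, along the tool's axes at that moment; what a row does not reach only later rows make up. A row lasts 1/8 s, in which the tool goes at most 62.5 mm and 10.7 degrees, less where a joint would pass 70% of its speed; a pose out of reach is approached as far as the arm can. A call with a gripper value outside its range is refused whole. The fingers move at their own pace and stop on an object; the grip force is fixed at half the most. Time passes only in rows, so rows that repeat a pose let the fingers close. It gives the time, the measured TCP pose, the force, the opening and the grip force at its end, in the units of the state.
- robot.get_obs(): the state, without advancing time (a new reading comes with each control period).
- imaging.snapshot(name): name is "scene" or "side" or "wrist"; returns the picture (384x512x3 uint8, red, green, blue); there is no depth.
- imaging.get_calibration(name): a dict with "intrinsics" (3x3 intrinsics, pixels), "position" and "rotation" of the camera in the world. Camera axes: x right, y up, looking along -z (the intrinsics and any distortion apply to the point x, -y, -z); pixel columns grow to the right and rows downward; lengths in m; the calibration is good to about 2 mm. The wrist camera is an equidistant fisheye: a pixel r from the principal point sees the ray r / f radians off the axis. A picture is of the moment at which its call begins: read the wrist's pose just before it. get_calibration takes no time and is no camera call; for the wrist camera it gives the pose at the moment of the call.
- robot.close_job(): hands the job in; it is judged then, once.
The state is a dict: "time": time; "joint_positions": joint angles; "qvel": joint speeds; "joint_torque": joint torques, N m; "tool_pos": TCP position; "ee_rot": TCP orientation; "wrist_force": force on the tool from outside, world axes, zero at the start; "wrist_torque": the same for the moment, N m; "width": finger opening in m; "finger_force": force on a finger pad.
Only numpy, scipy, OpenCV 4.12 (cv2) and the standard library are available. Lean on these libraries where they do the work, as an engineer would, in place of code of your own. Each camera call takes 0.05 s, during which the arm holds its last target. There are 200 camera calls.

### The job

Two identical clamping jigs stand on the table; one has the bar magnet lying between its jaws, the other is empty. On the jig with the magnet, swing the latch's wire loop over so that its bar drops behind the keeper hook, and then push the lever over and all the way down, past its toggle point, so that the latch stays shut. Leave the empty jig's latch as it is.

Things in the scene. Friction and masses are not known exactly. Their poses are not given: they have to be found in the camera images.
- keeper (a point): Loaded jig, 45 mm above table: seat of the loop's bar behind the steel keeper hook (20 mm wide, 10 mm above this point, leaning from the lever) on the spring-loaded sliding jaw; a ledge lies 4 mm below. +x: along the jig, from lever to keeper, away from the robot within 22 deg; z up. Lever hinge axis (along y) at x -72, z +20 mm here. Base plate x -199..46, y -45..45, z -45..-33. Yields 3 mm.
- loop_end (a point): Loaded jig: middle of the bar (8 mm thick, 36 long, bent tab beyond) ending the U-shaped wire loop, 101.5 mm from its hinge pin, on the lever 30 mm from the lever's hinge. Starts about 195 mm up, within 14 deg of vertical, held by friction. Pushed over toward the keeper 30 deg or more from vertical it falls by itself and, lever up, clears the hook and lands on the ledge 10-16 mm behind the seat.
- lever_end (a point): Loaded jig: free end of the lever, 100 mm from its hinge; black grip 24 mm wide, 12 thick, 62 long. Starts upright, leaning 2 to 12 deg from the keeper, held by friction. Swings away from the keeper and down to a stop 2 deg below level. With the loop hooked it is stiff from 45 deg above level (about 2 N at its end), passes the toggle point at 15 deg above level and then stays down by itself.
- spare_loop_end (a point): The same point on the empty jig (no magnet between its jaws), a twin 0.2 to 0.4 m to the left or right of the loaded one, its latch also open. Each jig: base plate 245 x 90 x 12 mm, fixed to the table; along it lever and loop, fixed jaw, place of the magnet (81 mm long, lying crosswise), sliding jaw with hook.

How it is judged:
By the outcome, as a careful person would: the job done as asked, in the order asked, and still so for the second after the job is handed in, with the robot touching nothing.
It also fails if it takes over 38 s, if anything falls off the work surface, if the arm or the gripper's body presses on something with over 40 N, if the wrist force passes 120 N, or if a joint passes its speed limit or range.

## Working session

There is one attempt and no reset: what is moved stays moved. The work goes in short steps, Python scripts to look and compute and a tool call to move; the robot and the scene stay as the last step left them, time stands still between calls to the robot, and variables do not carry over. Pictures are saved under pics/ and viewed, at most 12 in all, crops included, and the job is handed in when it is done.

Besides the shell and the picture viewer there is one more tool, called after "Call:" as name(argument=value, ...), one argument or row to a line, values as JSON. drive_tool: Moves the arm, as the interface text tells. Its arguments: {"type":"object","properties":{"series":{"type":"array"}},"required":["series"]}

```bash
mkdir -p pics; cat > h.py <<'E'
import numpy as np, cv2
from bench import robot, imaging
def ray(name,px,cal=None):
    c=cal or imaging.get_calibration(name); K=np.array(c["intrinsics"]);R=np.array(c["rotation"]);p=np.array(c["position"])
    u=(px[0]-K[0,2])/K[0,0]; v=(px[1]-K[1,2])/K[1,1]
    if name=="wrist":
        r=np.hypot(u,v); s=np.sin(r)/max(r,1e-9); d=np.array([u*s,-v*s,-np.cos(r)])
    else: d=np.array([u,-v,-1.])
    d=R@d; return p,d/np.linalg.norm(d)
def onz(name,px,z):
    p,d=ray(name,px); return p+d*(z-p[2])/d[2]
def proj(name,X):
    c=imaging.get_calibration(name);K=np.array(c["intrinsics"]);q=np.array(c["rotation"]).T@(np.array(X)-c["position"])
    return K[0,0]*q[0]/-q[2]+K[0,2],K[1,1]*-q[1]/-q[2]+K[1,2]
def tri(a,pa,b,pb):
    p,d=ray(a,pa);q,e=ray(b,pb)
    s=np.linalg.lstsq(np.c_[d,-e],q-p,rcond=None)[0]
    A=p+d*s[0];B=q+e*s[1]; return (A+B)/2,np.linalg.norm(A-B)
def save(name,fn,crop=None,k=1):
    im=imaging.snapshot(name)[:,:,::-1]
    if crop: x0,y0,x1,y1=crop; im=im[y0:y1,x0:x1]
    cv2.imwrite("pics/"+fn,cv2.resize(im,None,fx=k,fy=k,interpolation=cv2.INTER_CUBIC))
E
python3 - <<'E'
from h import *
a=imaging.snapshot("scene");b=imaging.snapshot("side")
for n,i in(("scene",a),("side",b)):
    cv2.imwrite(f"pics/{n}_full.png",cv2.resize(i[:,:,::-1],(800,600),interpolation=cv2.INTER_CUBIC)); np.save(n,i)
    c=imaging.get_calibration(n);print(n,np.round(c["position"],3),np.round(-np.array(c["rotation"])[:,2],3))
print({k:np.round(v,3) for k,v in robot.get_obs().items()})
E
```

```text
Traceback (most recent call last):
IndexError: too many indices for array: array is 1-dimensional, but 2 were indexed
```

View pics/scene_full.png

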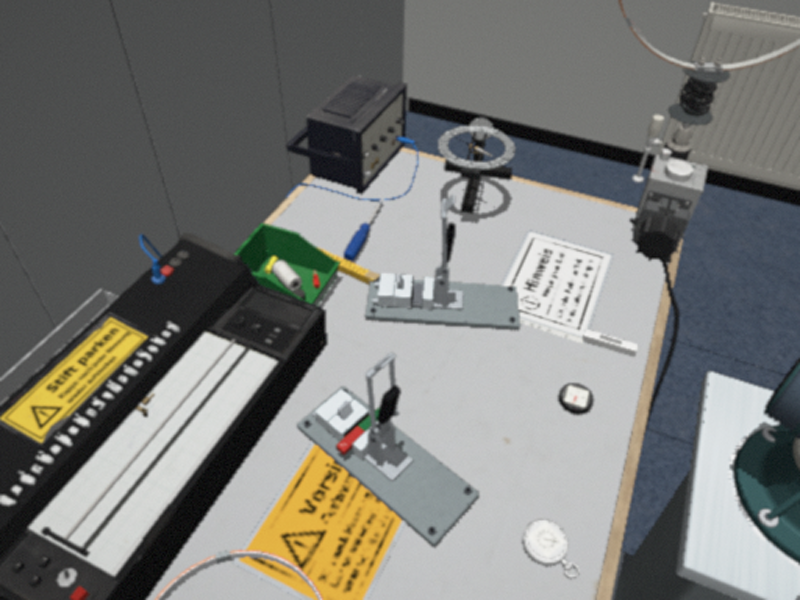

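The scene view shows the loaded jig (red/green magnet) at lower centre, about (390,460), and the empty jig at about (440,300). The loop bar of the loaded jig is near (380,362). The calibration rotation isn't a matrix, so I'm checking its format.

```bash
python3 - <<'E'
from h import *
i=imaging.snapshot("side");np.save("side",i)
cv2.imwrite("pics/side_full.png",cv2.resize(i[:,:,::-1],(800,600),interpolation=cv2.INTER_CUBIC))
for n in("scene","side","wrist"): print(n,imaging.get_calibration(n))
print({k:np.round(v,3) for k,v in robot.get_obs().items()})
E
```

```text
scene {'intrinsics': array([[408.56605298,   0.        , 255.27192785],
       [  0.        , 408.56605298, 185.61976905],
       [  0.        ,   0.        ,   1.        ]]), 'position': array([0.34263392, 0.57868742, 0.75267852]), 'rotation': array([ 0.78630085, -0.01841457, -2.72109711])}
side {'intrinsics': array([[446.51655834,   0.        , 254.54114863],
       [  0.        , 446.51655834, 190.21269717],
       [  0.        ,   0.        ,   1.        ]]), 'position': array([ 0.60539508, -0.70715362,  0.47945189]), 'rotation': array([ 1.1847445 , -0.01157549,  0.03872436])}
wrist {'intrinsics': array([[297.31863964,   0.        , 254.10474297],
       [  0.        , 297.31863964, 190.43173656],
       [  0.        ,   0.        ,   1.        ]]), 'position': array([0.08545291, 0.54713723, 0.38449822]), 'rotation': array([-0.24233161,  0.00180933,  1.29050208])}
{'time': np.float64(0.15), 'joint_positions': array([ 1.187,  0.088,  1.372, -0.   ,  1.684, -0.103]), 'qvel': array([-0.001, -0.001, -0.005, -0.   , -0.001, -0.001]), 'joint_torque': array([ 1.0000e-03, -3.4064e+01, -3.0279e+01,  7.2000e-02,  3.0000e-02,
       -0.0000e+00]), 'tool_pos': array([0.152, 0.528, 0.195]), 'ee_rot': array([-3.14 , -0.   ,  2.861]), 'wrist_force': array([ 0.908, -0.578,  0.061]), 'wrist_torque': array([ 0.009, -0.035, -0.003]), 'finger_force': np.float64(0.0), 'width': np.float64(0.094)}
```

View pics/side_full.png

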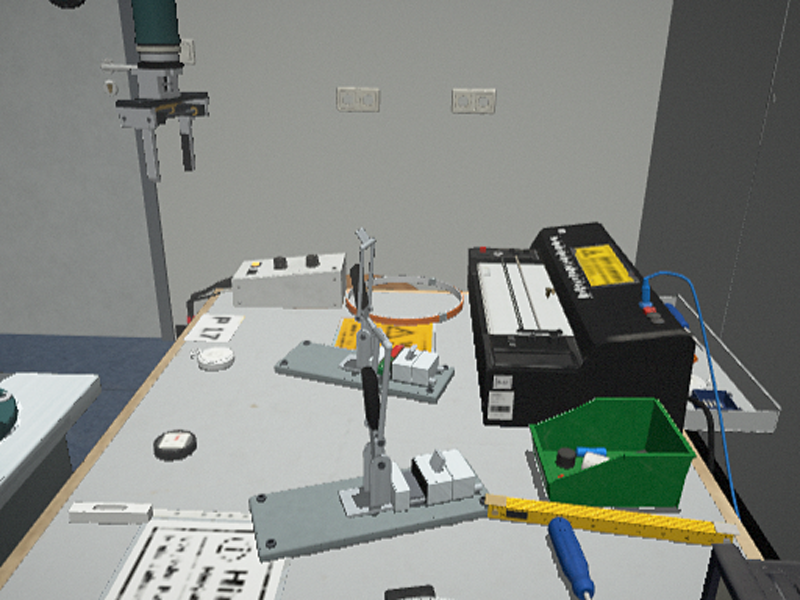

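The side view shows the loaded jig behind the empty one. Its loop bar is at about (363,238), the lever (black grip) near (360,285), and plate corners at (275,362), (455,372) and (440,401).

```bash
python3 - <<'E'
s=open('h.py').read()
s=s.replace('R=np.array(c["rotation"])','R=rot(c["rotation"])').replace('np.array(c["rotation"]).T','rot(c["rotation"]).T')
s=s.replace('def ray','from scipy.spatial.transform import Rotation as Ro\ndef rot(r): return Ro.from_euler("xyz",r).as_matrix()\ndef ray',1)
open('h.py','w').write(s)
E
python3 - <<'E'
from h import *
a=np.load("scene.npy") if __import__('os').path.exists("scene.npy") else imaging.snapshot("scene"); np.save("scene",a)
b=np.load("side.npy")
f=.64
for p in((299,424),(345,388),(478,492),(435,541)): print("scene",p,np.round(onz("scene",np.array(p)*f,.012),4))
for p in((275,362),(305,340),(455,372),(440,396)): print("side",p,np.round(onz("side",np.array(p)*f,.012),4))
print(tri("scene",np.array((382,362))*f,"side",np.array((364,238))*f))
print(tri("scene",np.array((393,390))*f,"side",np.array((357,265))*f))
A=cv2.resize(a[210:360,180:320,::-1],None,fx=4,fy=4,interpolation=cv2.INTER_CUBIC)
B=cv2.resize(b[135:275,165:305,::-1],None,fx=4,fy=4,interpolation=cv2.INTER_CUBIC)
cv2.imwrite("pics/a_crop.png",A); cv2.imwrite("pics/b_crop.png",B)
E
```

```text
scene (299, 424) [0.6507 0.1872 0.012 ]
scene (345, 388) [0.622  0.1081 0.012 ]
scene (478, 492) [0.3976 0.1799 0.012 ]
scene (435, 541) [0.4235 0.2601 0.012 ]
side (275, 362) [0.3992 0.1825 0.012 ]
side (305, 340) [0.4305 0.2578 0.012 ]
side (455, 372) [0.6578 0.1677 0.012 ]
side (440, 396) [0.6355 0.0996 0.012 ]
(array([0.52946258, 0.18086779, 0.2022432 ]), np.float64(0.00040448330421820984))
(array([0.51707557, 0.18339058, 0.1624297 ]), np.float64(0.004459931510562981))
```

View pics/a_crop.png

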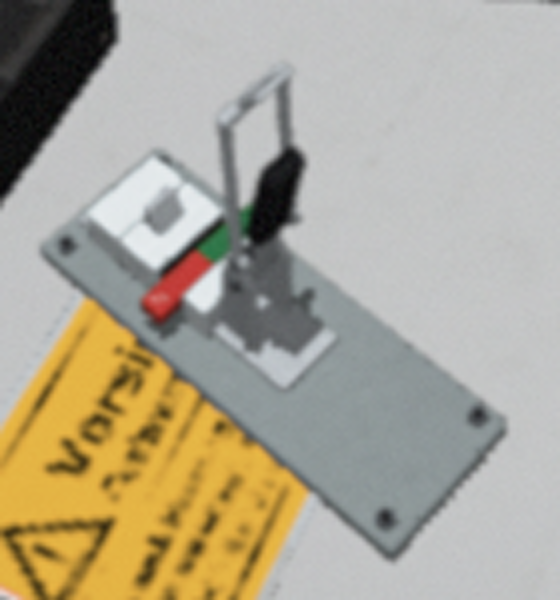

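View pics/b_crop.png

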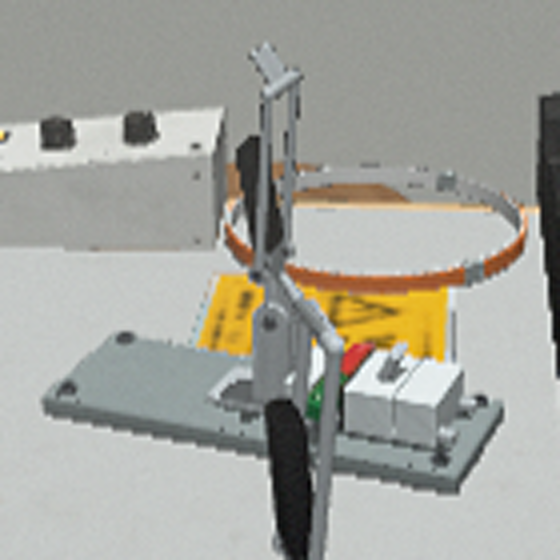

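```bash
python3 - <<'E'
from h import *
A=lambda u,v:np.array((u/4+180-.375,v/4+210-.375)); B=lambda u,v:np.array((u/4+165-.375,v/4+135-.375))
ca=np.array([onz("scene",A(*p),.012) for p in((42,247),(158,152),(505,422),(392,550))])
cb=np.array([onz("side",B(*p),.012) for p in((503,402),(460,480),(45,398),(122,334))])
for c in(ca,cb):
    print(np.round(c,4).tolist(),[round(np.linalg.norm(c[i]-c[(i+1)%4]),3) for i in range(4)])
    d=(c[0]+c[1]-c[2]-c[3])[:2]; yaw=np.arctan2(d[1],d[0]); m=c[:,:2].mean(0)
    k=m+np.array([np.cos(yaw),np.sin(yaw)])*.0765; print("yaw",np.degrees(yaw),"keeper",k)
for n,p,q in(("barL",(222,121),(268,92)),("barR",(290,70),(298,74)),("lever",(292,152),(247,138)),("hook",(165,197),(398,348)),("barLswap",(222,121),(298,74)),("barRswap",(290,70),(268,92))):
    print(n,tri("scene",A(*p),"side",B(*q)))
E
```

```text
[[0.6531, 0.1883, 0.012], [0.6262, 0.1079, 0.012], [0.3975, 0.1804, 0.012], [0.4241, 0.2622, 0.012]] [np.float64(0.085), np.float64(0.24), np.float64(0.086), np.float64(0.241)]
yaw -17.731038767771086 keeper [0.59811582 0.16142484]
[[0.6565, 0.1816, 0.012], [0.6313, 0.0946, 0.012], [0.4013, 0.1708, 0.012], [0.4307, 0.2549, 0.012]] [np.float64(0.091), np.float64(0.242), np.float64(0.089), np.float64(0.237)]
yaw -18.169691696071123 keeper [0.60264631 0.15160822]
barL (array([0.53300208, 0.19397492, 0.18852832]), np.float64(0.015964375466755238))
barR (array([0.53280354, 0.16624513, 0.20262222]), np.float64(0.02118843906827584))
lever (array([0.51461077, 0.18026714, 0.16489006]), np.float64(0.0010528577558466146))
hook (array([0.59560757, 0.15843375, 0.05440405]), np.float64(0.003808158921726367))
barLswap (array([0.53998432, 0.19839035, 0.19498638]), np.float64(0.0018156224499569485))
barRswap (array([0.52604726, 0.16172709, 0.19625251]), np.float64(0.004170440274408263))
```

Measurements agree: yaw about -18°, hinge lateral consistent, bar centre about (0.533, 0.180, 0.196) and lever tip about (0.515, 0.180, 0.165). Now moving the closed fingers to behind the bar, on the lever side.

Call:
drive_tool(
  series=[
    [0.0,[0,0,-0.06],[0,0,0]],
    [0.0,[-0.047,-0.027,-0.08],[0,0,0.033]],
    [0.0,[-0.1,-0.057,-0.08],[0,0,0.033]],
    [0.0,[-0.15,-0.085,-0.08],[0,0,0.033]],
    [0.0,[-0.2,-0.114,-0.08],[0,0,0.033]],
  ],
)

```text
time: 0.78
tool_pos: [0.3139, 0.3621, 0.2757]
ee_rot: [-3.142, 0.0, 2.828]
wrist_force: [0.6, 0.7, 0.3]
width: 0.0476
finger_force: 0.0
```

```bash
cat >> h.py <<'E'
H=np.array([.5315,.179]);U=np.array([.951,-.309]);V=np.array([.309,.951])
def togo(a,l,z):
    "shift in tool axes to put TCP at along/lateral (from lever hinge), fingertip height z"
    o=robot.get_obs(); R=rot(o["ee_rot"]); t=np.array(o["tool_pos"])
    w=np.r_[H+a*U+l*V,z+.025]; r=t[:2]-H
    print("t",round(float(o["time"]),2),"at",np.round([r@U,r@V,t[2]-.025],4),"yaw",np.round(np.degrees(o["ee_rot"]),1),"F",np.round(o["wrist_force"],1),"shift",np.round(R.T@(w-t),4))
E
python3 - <<'E'
from h import *
togo(-.06,0,.25)
E
```

```text
t 0.78 at [-0.2635  0.1068  0.2507] yaw [-180.    0.  162.] F [0.6 0.7 0.3] shift [-0.2034 -0.107   0.0007]
```

Call:
drive_tool(
  series=[
    [0.0,[-0.05,-0.027,0],[0,0,0]],
    [0.0,[-0.1,-0.053,0],[0,0,0]],
    [0.0,[-0.15,-0.08,0],[0,0,0]],
    [0.0,[-0.198,-0.107,0.015],[0,0,0]],
    [0.0,[-0.203,-0.107,0.062],[0,0,0]],
  ],
)

```text
time: 1.4
tool_pos: [0.4767, 0.1965, 0.2154]
ee_rot: [3.139, 0.005, 2.822]
wrist_force: [-0.1, 1.3, 0.3]
width: 0.0007
finger_force: 0.0
```

```bash
python3 - <<'E'
from h import *
togo(-.06,0,.188)
a=imaging.snapshot("scene")[190:340,150:350,::-1];b=imaging.snapshot("side")[100:250,140:340,::-1]
cv2.imwrite("pics/c.png",cv2.resize(np.vstack([a,b]),None,fx=2,fy=2,interpolation=cv2.INTER_CUBIC))
E
```

```text
t 1.4 at [-0.0575 -0.0002  0.1904] yaw [179.8   0.3 161.7] F [-0.1  1.3  0.3] shift [0.0025 0.0002 0.0024]
```

View pics/c.png

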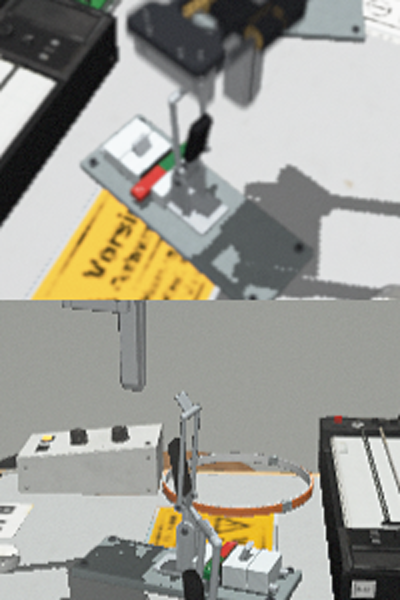

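The fingers are aligned laterally, behind the bar. In the side view the tip, at about (205,144) in image pixels, looks higher than expected relative to the bar, so I'm checking by projection.

```bash
python3 - <<'E'
from h import *
t=np.array(robot.get_obs()["tool_pos"])
print(proj("side",t-[0,0,.025]),proj("side",t),"bar",proj("side",[.533,.180,.1956]),"pin",proj("side",np.r_[H-.005*U,.0946]), "levtip",proj("side",np.r_[H-.0164*U,.164]))
print(proj("scene",t-[0,0,.025]),proj("scene",[.533,.180,.1956]),"finger in scene approx",(245/2+150,100/2+190))
E
```

```text
(np.float64(206.06492504626917), np.float64(158.5050314070223)) (np.float64(205.71841769768037), np.float64(147.23397141189707)) bar (np.float64(234.73421141200097), np.float64(155.51434991637558)) pin (np.float64(232.11764851571064), np.float64(199.8339412665824)) levtip (np.float64(226.9183437824263), np.float64(168.98895607559004))
(np.float64(272.41657935516724), np.float64(257.7747146320679)) (np.float64(242.950589767113), np.float64(233.0985557064497)) finger in scene approx (272.5, 240.0)
```

```bash
python3 - <<'E'
from h import *
b0=np.load("side.npy").astype(int); a0=np.load("scene.npy").astype(int)
o=robot.get_obs();print(o["tool_pos"],o["time"],o["joint_positions"])
b=imaging.snapshot("side").astype(int);a=imaging.snapshot("scene").astype(int)
for i,i0,c in((b,b0,206),(a,a0,272)):
    m=np.abs(i-i0).sum(2)>40
    print([ (k,int(np.flatnonzero(m[:200 if c==206 else 265,k]).max(initial=0))) for k in range(c-12,c+13,2)])
print(robot.get_obs()["tool_pos"])
E
```

```text
[0.47022701 0.19696347 0.20702287] 1.5 [ 2.85346374e-01  6.41644166e-03  1.43321430e+00  9.81372864e-05
  1.71557404e+00 -9.69198881e-01]
[(194, 88), (196, 99), (198, 105), (200, 141), (202, 143), (204, 143), (206, 144), (208, 144), (210, 144), (212, 140), (214, 98), (216, 97), (218, 97)]
[(260, 264), (262, 264), (264, 264), (266, 264), (268, 264), (270, 264), (272, 264), (274, 264), (276, 264), (278, 264), (280, 264), (282, 264), (284, 264)]
[0.47237382 0.19904281 0.21354456]
```

```bash
python3 - <<'E'
from h import *
for dz in(0,-.025,.01): print(dz,proj("side",[.152,.528,.1955+dz]))
y=np.array([.277,.961,0])*.047
for s in(1,-1):print(proj("side",np.array([.152,.528,.1705])+s*y))
o=robot.get_obs()
# where would tip be: cast rays
a=imaging.snapshot("scene");b0=np.load("scene.npy")
m=(np.abs(a.astype(int)-b0).sum(2)>40)
cv2.imwrite("pics/d.png",cv2.resize(a[200:290,220:320,::-1],None,fx=5,fy=5,interpolation=cv2.INTER_CUBIC))
for _ in range(6): o=robot.get_obs();print(np.round(o["tool_pos"],4),o["time"])
E
```

```text
0 (np.float64(110.32805587478305), np.float64(115.1410834731884))
-0.025 (np.float64(111.2919653821697), np.float64(123.8109965955168))
0.01 (np.float64(109.93846292659862), np.float64(111.63687795602489))
(np.float64(120.80914030565606), np.float64(120.25134370182964))
(np.float64(101.13544104080304), np.float64(127.60978158709351))
[0.4732 0.1996 0.2154] 1.65
[0.4732 0.1996 0.2154] 1.65
[0.4732 0.1996 0.2154] 1.65
[0.4732 0.1996 0.2154] 1.65
[0.4732 0.1996 0.2154] 1.65
[0.4732 0.1996 0.2154] 1.65
```

View pics/d.png

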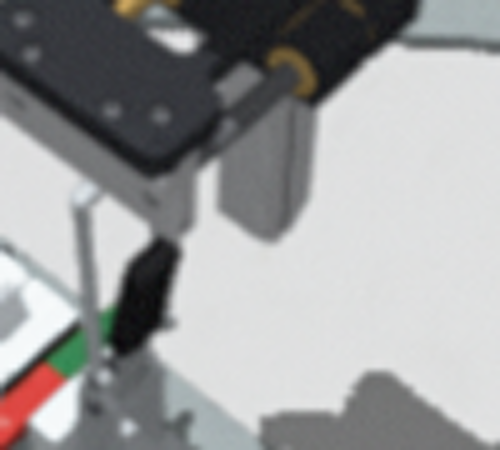

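```bash
python3 - <<'E'
from h import *
for s in((274,247),(271,246)): print(tri("scene",s,"side",(206,144)),np.array(robot.get_obs()["tool_pos"]))
X=tri("scene",(272,246),"side",(206,144))[0]; r=X[:2]-H;print(r@U,r@V)
# second check: start image tips, z on known y
c=imaging.get_calibration("wrist");o=robot.get_obs();print(np.array(c["position"])-o["tool_pos"],c["rotation"],o["ee_rot"])
E
```

```text
(array([0.46987269, 0.19771866, 0.21373875]), np.float64(0.0020880770920387688)) [0.4731852  0.199634   0.21543053]
(array([0.47241286, 0.19791437, 0.2140938 ]), np.float64(0.0030278457673633616)) [0.4731852  0.199634   0.21543053]
-0.06252262603390504 -0.0010386960323799516
[-0.06652842  0.02081983  0.18931732] [-2.43581380e-01 -8.81631585e-04  1.25828666e+00] [3.14052637e+00 1.07168720e-03 2.82854766e+00]
```

Both views put the fingertips at about the reported TCP height (tip z ≈ 0.214) rather than 25 mm below it. I'll choose pushes that work either way, and push the loop over now.

Call:
drive_tool(
  series=[
    [0.0,[-0.022,0,0.013],[0,0,0]],
    [0.0,[-0.047,0,0.014],[0,0,0]],
    [0.0,[-0.07,0,0.022],[0,0,0]],
    [0.0,[-0.09,0,0.03],[0,0,0]],
    [0.0,[-0.107,0,0.039],[0,0,0]],
  ],
)

```text
time: 2.28
tool_pos: [0.5766, 0.1671, 0.1778]
ee_rot: [3.139, 0.004, 2.829]
wrist_force: [-0.3, 0.0, -0.0]
width: 0.0005
finger_force: 0.0
```

```bash
python3 - <<'E'
from h import *
togo(.05,0,.15)
a=imaging.snapshot("scene")[190:340,150:350,::-1];b=imaging.snapshot("side")[100:250,140:340,::-1]
cv2.imwrite("pics/e.png",cv2.resize(np.hstack([a,b]),None,fx=2,fy=2,interpolation=cv2.INTER_CUBIC))
E
```

```text
t 2.27 at [0.0466 0.0026 0.1528] yaw [179.8   0.3 162.1] F [-0.3  0.  -0. ] shift [-0.0034 -0.0026  0.0028]
```

View pics/e.png

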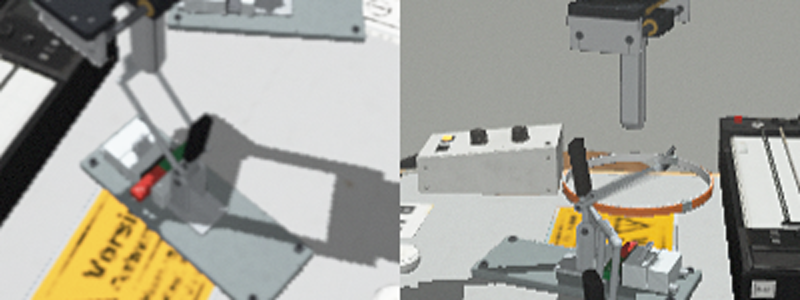

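The loop is past its balance point: its bar is at about (668,155) in the right half and falling. I'll back off slightly to let it land, then check.

Call:
drive_tool(
  series=[
    [0.0,[0.0,0,-0.01],[0,0,0]],
    [0.0,[0.015,0,-0.01],[0,0,0]],
    [0.0,[0.025,0,-0.01],[0,0,0]],
    [0.0,[0.025,0,-0.01],[0,0,0]],
    [0.0,[0.025,0,-0.01],[0,0,0]],
  ],
)

```text
time: 3.0
tool_pos: [0.5508, 0.1739, 0.1851]
ee_rot: [3.141, 0.0, 2.828]
wrist_force: [-0.1, 0.0, 0.6]
width: 0.0005
finger_force: 0.0
```

```bash
python3 - <<'E'
from h import *
togo(.015,0,.125)
a=imaging.snapshot("scene")[230:330,170:270,::-1];b=imaging.snapshot("side")[140:240,200:300,::-1]
cv2.imwrite("pics/f.png",cv2.resize(np.hstack([a,b]),None,fx=4,fy=4,interpolation=cv2.INTER_CUBIC))
E
```

```text
t 3.0 at [0.0199 0.0011 0.1601] yaw [180.   0. 162.] F [-0.1  0.   0.6] shift [ 0.005  -0.0011  0.0351]
```

View pics/f.png

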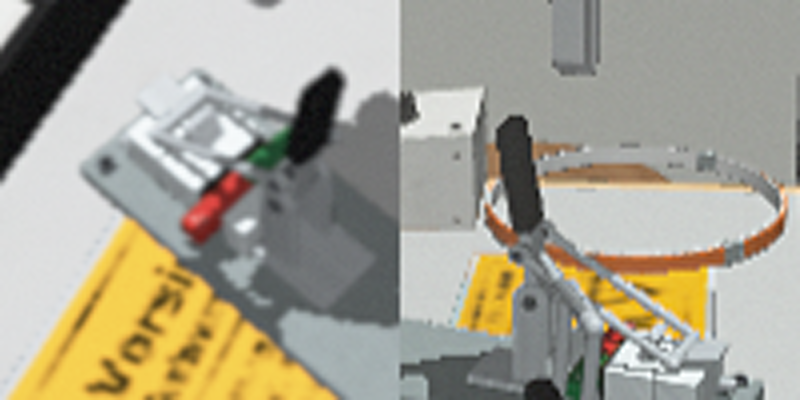

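The loop's bar has landed behind the hook, with its tab beyond it over the sliding jaw. Next I lower the fingers on the keeper side of the lever and start pushing it back.

Call:
drive_tool(
  series=[
    [0.0,[0.005,-0.001,0.025],[0,0,0]],
    [0.0,[0.005,-0.001,0.045],[0,0,0]],
    [0.0,[0.02,-0.001,0.045],[0,0,0]],
    [0.0,[0.038,-0.001,0.05],[0,0,0]],
    [0.0,[0.056,-0.001,0.059],[0,0,0]],
  ],
)

```text
time: 3.72
tool_pos: [0.4975, 0.1905, 0.1276]
ee_rot: [3.14, 0.003, 2.828]
wrist_force: [0.4, -0.0, 0.9]
width: 0.0006
finger_force: 0.3
```

```bash
python3 - <<'E'
from h import *
togo(-.036,0,.101)
a=imaging.snapshot("scene")[230:330,170:270,::-1];b=imaging.snapshot("side")[140:240,190:290,::-1]
cv2.imwrite("pics/g.png",cv2.resize(np.hstack([a,b]),None,fx=4,fy=4,interpolation=cv2.INTER_CUBIC))
togo(-.036,0,.101)
E
```

```text
t 3.73 at [-0.0359  0.0005  0.1026] yaw [1.799e+02 1.000e-01 1.620e+02] F [ 0.4 -0.   0.9] shift [ 0.0001 -0.0005  0.0016]
t 3.83 at [-3.760e-02  1.000e-04  1.014e-01] yaw [180.   -0.  162.1] F [ 0.2 -0.2  1.1] shift [-0.0016 -0.0001  0.0004]
```

View pics/g.png

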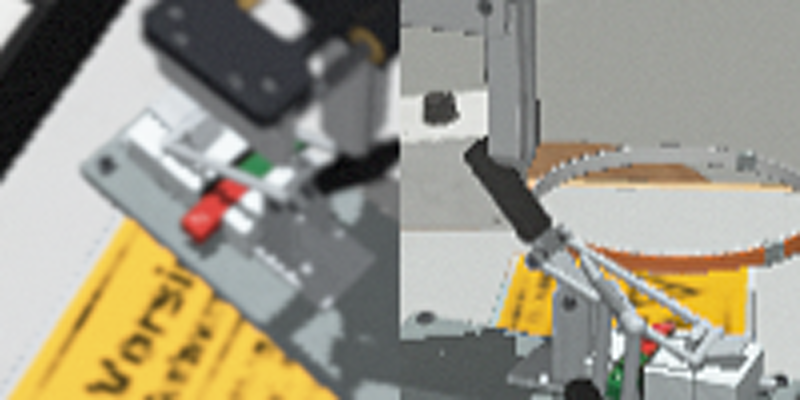

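Contact is good: the lever is at about 37° from upright and the bar still sits behind the hook. Continuing along the arc.

Call:
drive_tool(
  series=[
    [0.0,[0.013,0,0.015],[0,0,0]],
    [0.0,[0.024,0,0.031],[0,0,0]],
    [0.0,[0.028,0,0.043],[0,0,0]],
    [0.0,[0.03,0,0.05],[0,0,0]],
    [0.0,[0.03,0,0.05],[0,0,0]],
  ],
)

```text
time: 4.45
tool_pos: [0.4688, 0.1991, 0.0754]
ee_rot: [-3.141, -0.001, 2.828]
wrist_force: [0.9, -0.5, -0.5]
width: 0.0004
finger_force: 0.0
```

```bash
python3 - <<'E'
from h import *
togo(-.067,0,.045)
E
```

```text
t 4.45 at [-0.0659 -0.0002  0.0504] yaw [-180.   -0.  162.] F [ 0.9 -0.5 -0.5] shift [0.0011 0.0002 0.0054]
```

Call:
drive_tool(
  series=[
    [0.0,[0.001,0,0.004],[0,0,0]],
    [0.0,[0.001,0,0.007],[0,0,0]],
    [0.0,[0.001,0,0.01],[0,0,0]],
    [0.0,[0.001,0,0.01],[0,0,0]],
  ],
)

```text
time: 4.95
tool_pos: [0.4678, 0.1996, 0.0657]
ee_rot: [-3.141, -0.001, 2.828]
wrist_force: [-0.6, -0.2, 0.7]
width: 0.0004
finger_force: 0.0
```

```bash
python3 - <<'E'
from h import *
togo(-.067,0,.04)
a=imaging.snapshot("scene")[230:330,170:270,::-1];b=imaging.snapshot("side")[140:240,180:280,::-1]
cv2.imwrite("pics/i.png",cv2.resize(np.hstack([a,b]),None,fx=4,fy=4,interpolation=cv2.INTER_CUBIC))
E
```

```text
t 4.95 at [-0.0669 -0.0001  0.0407] yaw [-180.   -0.  162.] F [-0.6 -0.2  0.7] shift [0.0001 0.0001 0.0007]
```

View pics/i.png

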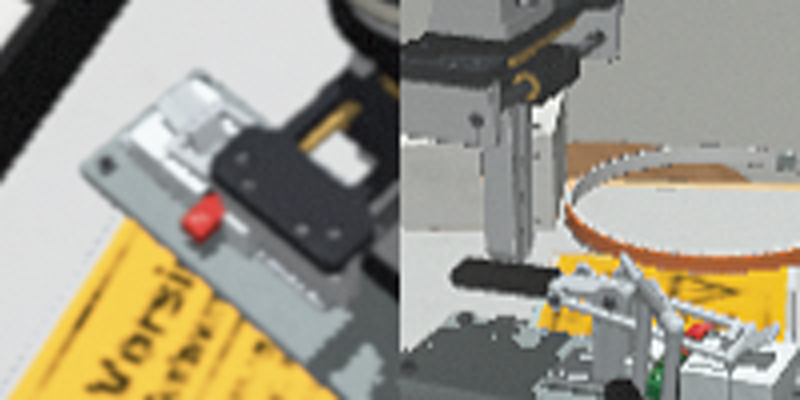

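The lever is nearly level, with the bar hooked and the finger just above it. I'll press gently onto the stop to be sure.

Call:
drive_tool(
  series=[
    [0.0,[0,0,0.002],[0,0,0]],
    [0.0,[0,0,0.004],[0,0,0]],
    [0.0,[0,0,0.005],[0,0,0]],
    [0.0,[0,0,0.005],[0,0,0]],
  ],
)

```text
time: 5.55
tool_pos: [0.4679, 0.1997, 0.0608]
ee_rot: [-3.142, -0.0, 2.828]
wrist_force: [0.8, 0.1, -0.1]
width: 0.0005
finger_force: 0.0
```

Call:
drive_tool(
  series=[
    [0.0,[0,0,0.002],[0,0,0]],
    [0.0,[0,0,0.004],[0,0,0]],
    [0.0,[0,0,0.005],[0,0,0]],
    [0.0,[0,0,0.005],[0,0,0]],
  ],
)

```text
time: 6.05
tool_pos: [0.4684, 0.1998, 0.0592]
ee_rot: [3.141, 0.001, 2.828]
wrist_force: [-4.3, -2.0, 12.5]
width: -0.0
finger_force: 6.7
```

12.5 N upward: the lever is on its stop. Retreating straight up, then checking.

Call:
drive_tool(
  series=[
    [0.0,[0,0,-0.03],[0,0,0]],
    [0.0,[0,0,-0.08],[0,0,0]],
    [0.0,[0,0,-0.14],[0,0,0]],
    [0.0,[0.04,0.03,-0.18],[0,0,0]],
    [0.0,[0.08,0.06,-0.2],[0,0,0]],
  ],
)

```text
time: 6.68
tool_pos: [0.4109, 0.2823, 0.2591]
ee_rot: [3.138, 0.003, 2.826]
wrist_force: [1.3, -1.3, -0.8]
width: 0.0004
finger_force: 0.0
```

```bash
python3 - <<'E'
from h import *
togo(-.067,0,.2)
a=imaging.snapshot("scene")[230:330,170:270,::-1];b=imaging.snapshot("side")[140:240,180:280,::-1]
cv2.imwrite("pics/j.png",cv2.resize(np.hstack([a,b]),None,fx=4,fy=4,interpolation=cv2.INTER_CUBIC))
E
```

```text
t 6.67 at [-0.1466  0.061   0.2341] yaw [179.8   0.2 161.9] F [ 1.3 -1.3 -0.8] shift [-0.0797 -0.061   0.0341]
```

View pics/j.png

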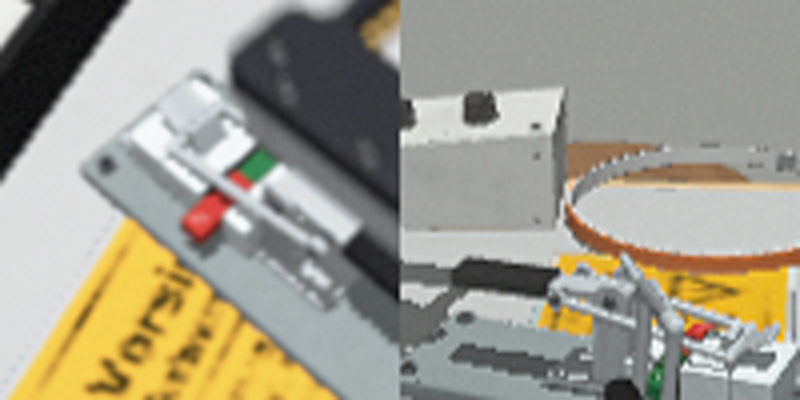

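The lever stays level with the robot clear, the loop bar is behind the hook and the magnet is clamped. Handing in.

```bash
python3 -c "
from bench import robot
print(robot.close_job())"
```

```text
the job is handed in; nothing more can be done
None
```

The loaded jig's latch is shut: the loop's bar is behind the keeper hook and the lever is down on its stop, where it stayed after the arm backed away. The empty jig was not touched, and the job was handed in at about 6.8 s.

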